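Open the push-and-turn cap of the leaning cleaner tin

ROBOT

A 6-joint arm with a two-finger parallel gripper is mounted at the origin on a cart in front of the work surface, level with it; the furniture and walls round the work are solid. World frame = base frame: x ahead of the robot, y to its left, z up, the work surface at z = 0. Lengths are in m, angles in rad, forces in N, time in s.
With the tool pointing down it reaches from about 0.35 to 0.975 m from the base axis. Payload 4.9 kg.
Tool frame: the origin (TCP) lies at the very end of the fingers, on their centre line; the grasp point (between the pads) lies 19 mm behind it (r.hold_point_z is the distance from the TCP to the grasp point, in m); z points along the fingers, y is the line along which they close (so a half turn about z gives the same grasp; the last joint's range is limited). The gripper opens to 85 mm and grips with 20 to 120 N. Pads are 22 mm wide; open, the fingers measure 114 mm over their backs; the gripper's body (76 mm by 85 mm) begins 54 mm behind the grasp point. The pads swing forward as they close: fully open they stand 13 mm farther back than shut.
Start: joints at [-1.287, 0.053, 1.613, -0, 1.476, -0.119], TCP at [0.245, -0.575, 0.231] pointing down, gripper open.
Joint ranges: [-3.01, 3.01], [-1.01, 2.22], [0.06, 2.58], [-1.02, 4.17], [0.09, 2.62], [-3.14, 3.14]. Speed limits (rad/s): [2.57, 2.57, 3.14, 3.14, 3.14, 3.14].

INTERFACE

Orientations are given as a unit quaternion [w, x, y, z].
In Python, from station import r gives the robot as it stands. The module is installed in compiled form; this text tells all that it offers.
- The arm moves only by the tool carry_out, never from a script. Its argument "steps" is a list of rows, each an object of numbers: "dx", "dy", "dz": the shift along the tool's x, y, z in m; "rx", "ry", "rz": the turn, a rotation vector about the tool's x, y, z in rad; "fingers": the finger opening in m, from 0 to 0.0854. In form: [{"dx": .., "dy": .., "dz": .., "rx": .., "ry": .., "rz": .., "fingers": ..}, ...]. A call has 1 to 10 rows; each row is the pose to reach, as a shift and turn from the pose commanded when the call began, along the tool's axes at that moment; what a row does not reach only later rows make up. A row lasts 1/8 s, in which the tool goes at most 62.5 mm and 10.7 degrees, less where a joint would pass 70% of its speed; a pose out of reach is approached as far as the arm can. A call with a gripper value outside its range is refused whole. The fingers move at their own pace and stop on an object; the grip force is fixed at half the most. Time passes only in rows, so rows that repeat a pose let the fingers close. It gives the time, the measured TCP pose, the force, the opening and the grip force at its end, in the units of the state.
- r.observe(): the state, without advancing time (a new reading comes with each control period).
- r.read_camera(name): name is "scene" or "top"; returns the picture (480x640x3 uint8, red, green, blue); there is no depth.
- r.get_calibration(name): a dict with "fov_y" (degrees; the focal length in pixels is half the picture's height over the tangent of half this angle, whatever the lens; pixels are square), "cx", "cy" (the principal point, pixels), "R" (3x3) and "t" (3): a world point X has camera coordinates R X + t. Camera axes: x right, y down, z forward; pixel columns grow to the right and rows downward; lengths in m; the calibration is good to about 2 mm. A picture is of the moment at which its call begins. get_calibration takes no time and is no camera call.
- r.close_job(): hands the job in; it is judged then, once.
The state is a dict: "time": time; "qpos": joint angles; "qvel": joint speeds; "tau": joint torques, N m; "ee_pos": TCP position; "eef_rot": TCP orientation; "wrist_force": force on the tool from outside, world axes, zero at the start; "torque": the same for the moment, N m; "gripper_width": finger opening in m; "gripper_force": force on a finger pad.
Only numpy, scipy, OpenCV 4.12 (cv2) and the standard library are available. Lean on these libraries where they do the work, as an engineer would, in place of code of your own. Each camera call takes 0.05 s, during which the arm holds its last target. There are 200 camera calls.

TASK

We need the glass cleaner: press the black child-resistant cap of the leaning tin down hard along its axis, keep it pressed while you unscrew it (anticlockwise) about a sixth of a turn until it comes free, then lift it off. Set the cap gently down flat, mouth down, on the floor of the black tray and let go of it. Leave the other things on the bench where they are.

Things in the scene. Friction and masses are not known exactly. Their poses are not given: they have to be found in the camera images.
- can: Aluminium tin of glass cleaner, 60 x 100 x 110 mm, strapped in a steel stand fixed to the bench. Its axis leans 30 degrees from vertical, roughly towards the robot. Origin: centre of its bottom; z runs up the leaning axis through neck and cap; x along its 60 mm side, away from the side it leans to; y along its 100 mm side.
- shoulder (a point): Centre of the tin's flat top, 110 mm up its axis, axes as the tin's. What goes round the cap must stay above this face. A white neck of radius 16 mm (20 mm over its catches) rises from it by 30 mm, with a foot ring of radius 20 mm, 3 mm high.
- catches (a point): Point on the tin's axis 12 mm above the shoulder, axes as the tin's: where the cap's origin is when locked. The catches let the cap turn once it is pressed 4 mm below this, solid stop at 6.5 mm. A spring pushes the cap up: 8 N locked, 1 N more per mm. Above this the catches hold a locked cap: it cannot be pulled off.
- cap: Black ribbed cap, 50 mm across, 30 mm high, hollow below, about 45 g, loose but locked on the neck at the start, its axes then parallel to the tin's. Origin: centre of its lower rim; z up its axis. Pressed, it turns anticlockwise seen from above its top (positive about z); from 43 to 75 degrees (best 58) it is free: ease the push and draw it off along the axis, 15 mm or more.
- cap_top (a point): Centre of the cap's flat top, 30 mm above its origin, axes as the cap's. A small grey bar on it marks the cap's -x side.
- parts_tray: Empty black open tray, 189 x 219 mm and 32 mm high, walls 2 to 3 mm thick, loose, lying in front of the tin or to the right of that place. Origin: centre of its underside; x along its 189 mm side, y along its 219 mm side, z up. Inner floor at z = 2 mm.
- log_pad: Blue spiral notebook, 148 x 109 x 14 mm, lying flat; origin at the centre of its underside. Bystander, in front of the tin or to the right of that, where the tray is not.
- masking_roll: Roll of masking tape, 100 mm across, 25 mm high, lying flat behind the tin, a little to the left; origin at the centre of its underside. Bystander.
- glue_bottle: White bottle with a red nozzle, 41 mm across, 105 mm high, standing to the left of the tin; origin at the centre of its underside. Bystander.
- spare_glass: Oval spare mirror glass, 97 x 150 x 9 mm, lying flat to the right of the tin; origin at the centre of its underside. Bystander.
- brass_weight_0: Brass weight with a knob, 40 mm across, 49 mm high, to the left of the tin; origin at the centre of its underside. Bystander.
- brass_weight_1: Smaller brass weight, 33 mm across, 40 mm high, to the left of the tin; origin at the centre of its underside. Bystander.
Mind the look-alikes: they are no part of the job. There is more than one size of the cap; the job needs the larger.

How it is judged:
On the way, in this order (a step that is already met when the one before it is completed fails the run):
1. the cap is pressed at least 3 mm down the neck (z of cap in the frame of can below 0.119 m), for 0.1 s.
2. the cap has been turned at least 40 degrees while still on the neck (angle between the x axis of cap and the x axis of can, either way round above 0.7 rad and z of cap in the frame of can below 0.131 m), for 0.05 s.
3. the cap is lifted clear of the neck (distance between cap and can above 0.145 m), for 0.1 s.
At the end, for the whole second after the job is handed in: The cap stands mouth down, flat (within about 8 degrees, its top upward) on the floor of the black tray, wholly inside its walls, released and at rest, and the tray lies flat on the bench (x of cap in the frame of parts_tray between -0.07 and 0.07 m and y of cap in the frame of parts_tray between -0.085 and 0.085 m and z of cap in the frame of parts_tray between -0.004 and 0.008 m and angle between cap's own z axis and vertical below 0.15 rad and linear speed of cap below 0.02 m/s and angle between parts_tray's own z axis and vertical below 0.1 rad and height (world z) of parts_tray below 0.01 m); the robot touches nothing.
It fails at once if a bystander (notebook, tape roll, bottle, mirror glass, brass weights) is moved more than 30 mm (distance of any of log_pad, masking_roll, glue_bottle, spare_glass, brass_weight_0, brass_weight_1 from where it was at the start of the episode above 0.03 m).
It fails at once if the cap is dropped from a height: it falls faster than 0.6 m/s while nothing holds it (linear speed of cap above 0.6 m/s and contact force between the fingers and cap below 0.1 N).
It also fails if it takes over 43 s, if anything falls off the work surface, if the arm or the gripper's body presses on something with over 40 N, if the wrist force passes 120 N, or if a joint passes its speed limit or range.

## Working session

There is one attempt and no reset: what is moved stays moved. The work goes in short steps, Python scripts to look and compute and a tool call to move; the robot and the scene stay as the last step left them, time stands still between calls to the robot, and variables do not carry over. Pictures are saved under pics/ and viewed, at most 10 in all, crops included, and the job is handed in when it is done.

Besides the shell and the picture viewer there is one more tool, called after "Call:" by a JSON object that holds its "api" and its "payload". carry_out: Moves the arm, as the interface text tells. Its arguments: {"type":"object","properties":{"steps":{"type":"array","items":{"type":"object","properties":{"dx":{"type":"number"},"dy":{"type":"number"},"dz":{"type":"number"},"rx":{"type":"number"},"ry":{"type":"number"},"rz":{"type":"number"},"fingers":{"type":"number"}}}}},"required":["steps"]}

```bash
mkdir -p pics; python3 - <<'E'
from station import r
import cv2,numpy as np
for n in("scene","top"):
    cv2.imwrite(f"pics/{n}0.png",r.read_camera(n)[:,:,::-1]); c=r.get_calibration(n)
    R=np.array(c["R"]);print(n,c["fov_y"],c["cx"],c["cy"],(-R.T@np.array(c["t"])).round(3),R.round(3).tolist())
o=r.observe();print(o["time"],o["ee_pos"],o["eef_rot"],o["gripper_width"],r.hold_point_z)
E
```

```text
scene 46.630129882714066 313.1353835744333 243.664673804181 [0.251 0.552 0.911] [[-0.846, -0.533, 0.007], [-0.412, 0.646, -0.643], [0.338, -0.547, -0.766]]
top 44.2664941112678 331.4458709261536 239.8481193557417 [0.436 0.006 1.425] [[0.021, -1.0, 0.008], [-0.99, -0.022, -0.136], [0.137, -0.005, -0.991]]
0.1 [ 0.24483285 -0.57442565  0.23017331] [-9.30062105e-04  9.79788814e-01  2.00032522e-01 -7.36526650e-05] 0.08519997941061219 0.0187
```

View pics/scene0.png

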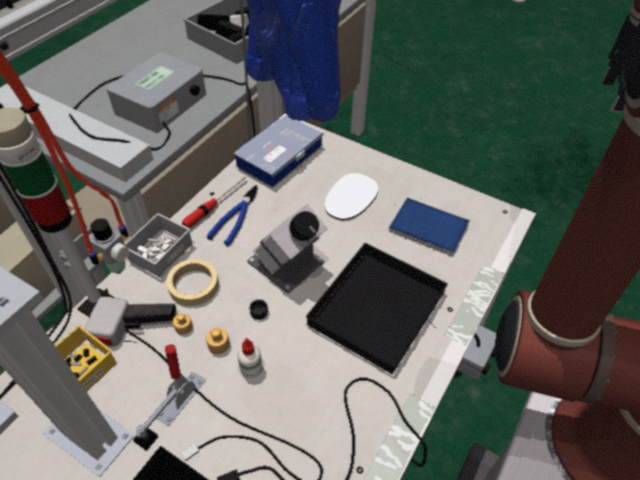

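View pics/top0.png

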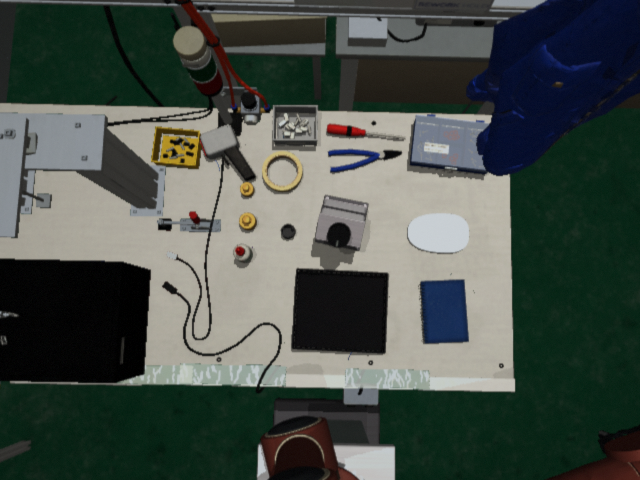

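Both views show the tin with its large black cap at scene (305,226) and top (339,234). The loose small cap on the bench, scene (259,310) and top (288,232), is the look-alike. The black tray is at scene (377,305), top (340,310), and the black box and cables on the left don't matter. I choose the cap on the tin and will check it in one close crop.

```bash
python3 - <<'E'
import cv2,numpy as np
a=cv2.imread("pics/scene0.png")[190:290,240:340];b=cv2.imread("pics/top0.png")[180:280,295:395]
f=lambda i:cv2.resize(cv2.convertScaleAbs(i,alpha=1.6,beta=10),(400,400),interpolation=cv2.INTER_CUBIC)
cv2.imwrite("pics/crop0.png",np.hstack([f(a),f(b)]))
E
```

```text
(no output)
```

View pics/crop0.png

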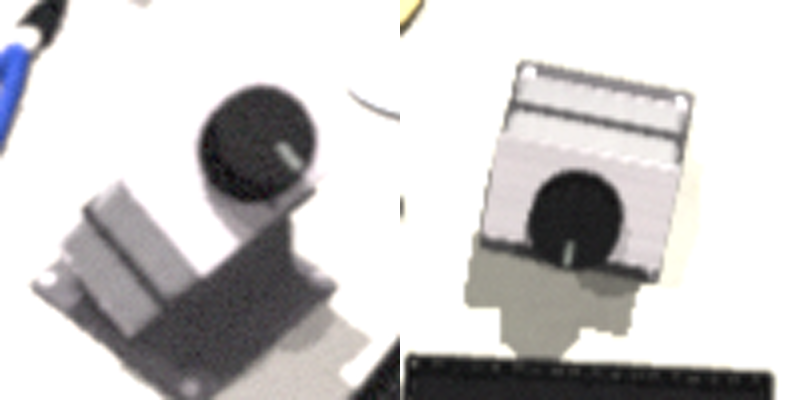

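The crop confirms a ribbed black cap on the tin's neck, with a grey bar on the robot side. Next I measure the cap, tin yaw and tray.

```bash
cat > h.py <<'E'
import numpy as np,cv2
from station import r
def cal(n):
    c=r.get_calibration(n);R=np.array(c["R"]);t=np.array(c["t"]);return R,t,240/np.tan(np.radians(c["fov_y"]/2)),c["cx"],c["cy"]
def ray(n,u,v):
    R,t,f,cx,cy=cal(n);d=R.T@np.array([(u-cx)/f,(v-cy)/f,1]);return -R.T@t,d/np.linalg.norm(d)
def plane(n,u,v,z):
    o,d=ray(n,u,v);return o+d*(z-o[2])/d[2]
def tri(p,q):
    (a,d),(b,e)=ray("scene",*p),ray("top",*q);s=np.linalg.lstsq(np.c_[d,-e],b-a,rcond=None)[0]
    x,y=a+s[0]*d,b+s[1]*e;return (x+y)/2,np.linalg.norm(x-y)
def proj(n,X):
    R,t,f,cx,cy=cal(n);p=R@X+t;return np.array([cx+f*p[0]/p[2],cy+f*p[1]/p[2]])
def blob(im,box,thr=45,op=3):
    x0,y0,x1,y1=box;m=(im[y0:y1,x0:x1].max(2)<thr).astype(np.uint8)
    m=cv2.morphologyEx(m,cv2.MORPH_OPEN,cv2.getStructuringElement(cv2.MORPH_ELLIPSE,(op,op)))
    cs,_=cv2.findContours(m,cv2.RETR_EXTERNAL,cv2.CHAIN_APPROX_NONE);return cv2.convexHull(max(cs,key=cv2.contourArea))+[x0,y0]
E
python3 - <<'E'
from h import *
S=cv2.imread("pics/scene0.png");T=cv2.imread("pics/top0.png")
C=[]
for im,box in((S,(285,205,325,245)),(T,(322,218,358,249))):
    h=blob(im,box,45,9);(c,s,a)=cv2.minAreaRect(h);m=cv2.moments(h);print(c,s,a,cv2.boundingRect(h));C.append((m["m10"]/m["m00"],m["m01"]/m["m00"]))
X,e=tri(*C);print("capmid",C,X.round(4),e)
for l in(((520,62),(692,95)),((482,240),(660,280)),((512,103),(683,138))):
    p,q=[plane("top",295+(u-400)/4,180+v/4,0.08) for u,v in l];w=p-q;print("yaw",np.degrees(np.arctan2(-w[0],w[1])),np.linalg.norm(w))
b=tri((240+288/4,190+155/4),(295+169/4,180+252/4));print("bar",b)
for n,im,box in(("scene",S,(300,240,455,375)),("top",T,(285,260,395,360))):
    h=blob(im,box,50,7);rc=cv2.minAreaRect(h);print(n,rc)
    q=cv2.approxPolyDP(h,8,True)[:,0];P=np.array([plane(n,*p,0.032 if n=="top" else 0.032) for p in q]);print(q.tolist(),P.round(3).tolist(),P.mean(0))
E
```

```text
(302.5500183105469, 225.8500213623047) (23.71708106994629, 27.828041076660156) 18.434947967529297 (290, 212, 27, 29)
(338.60003662109375, 234.2000274658203) (22.135942459106445, 22.76839828491211) 18.434947967529297 (327, 223, 23, 25)
capmid [(303.0399877899878, 226.14285714285714), (338.3365193150139, 234.73397052966942)] [ 0.623  -0.0152  0.1533] 0.00042285685312148767
yaw -9.79082468052365 0.10168812491352221
yaw -11.526695864850463 0.10479857098928003
yaw -10.48976565947696 0.10109437928098909
bar (array([ 0.60329313, -0.01339584,  0.16006915]), np.float64(0.0008896894194359583))
scene ((375.5000305175781, 303.5), (105.18251037597656, 104.29844665527344), 30.34324836730957)
[[444, 284], [390, 372], [308, 324], [366, 244]] [[0.369, -0.127, 0.032], [0.372, 0.097, 0.032], [0.544, 0.092, 0.032], [0.547, -0.134, 0.032]] [ 0.45811544 -0.01803057  0.032     ]
top ((339.84539794921875, 310.59228515625), (93.23353576660156, 80.49944305419922), 2.862405300140381)
[[297, 272], [386, 274], [384, 350], [293, 347]] [[0.549, 0.079, 0.032], [0.549, -0.132, 0.032], [0.372, -0.129, 0.032], [0.375, 0.083, 0.032]] [ 0.46143273 -0.02471887  0.032     ]
```

```bash
python3 - <<'E'
from h import *
from scipy.spatial.transform import Rotation as Ro
A=Ro.from_euler("zy",[-10.5,-30],degrees=True).as_matrix();print(A.round(3).tolist())
for X in(np.array([.623,-.0152,.1533]),):
  a=np.linspace(0,6.28,100);ring=np.c_[.025*np.cos(a),.025*np.sin(a),0*a]
  P=np.vstack([ring+[0,0,z] for z in(-.015,.015)])@A.T+X
  for n in("scene","top"):
    p=np.array([proj(n,x) for x in P]);print(n,p.min(0),p.max(0))
E=0
for n,box in(("scene",(280,203,330,248)),("top",(318,214,360,249))):
  im=cv2.imread(f"pics/{n}0.png")
  for thr in(45,60,75):
    print(n,thr,cv2.boundingRect(blob(im,box,thr,7)))
r0=r.observe();print(r0["qpos"])
print(X-.015*A[:,2])
E
```

```text
[[0.852, 0.158, -0.5], [-0.182, 0.983, -0.0], [0.492, 0.091, 0.866]]
scene [287.3053739  210.32445773] [319.05144899 241.89921281]
top [326.72390431 221.48011696] [349.9334551 247.9006479]
scene 45 (290, 212, 28, 29)
scene 60 (290, 212, 28, 29)
scene 75 (290, 212, 29, 31)
top 45 (327, 223, 23, 25)
top 60 (327, 223, 24, 26)
top 75 (325, 223, 28, 26)
[-1.28700448e+00  5.32805797e-02  1.61418852e+00  6.32491221e-06
  1.47598949e+00 -1.18991166e-01]
[ 0.6305     -0.0152      0.14030962]
```

```bash
cat >> h.py <<'E'
from scipy.spatial.transform import Rotation as Ro
A=Ro.from_euler("ZY",[-10.5,-30],degrees=True).as_matrix();ax=A[:,2];RIM=np.array([.622,-.016,.153])-.015*ax
def tool(psi): # tool frame on the tin axis: y along tin x, turned psi about tool z
    return Ro.from_matrix(np.c_[np.cross(A[:,0],-ax),A[:,0],-ax])*Ro.from_rotvec([0,0,psi])
def rel(p,Rt):
    o=r.observe();q=o["eef_rot"];R0=Ro.from_quat([q[1],q[2],q[3],q[0]])
    print("d",R0.inv().apply(p-o["ee_pos"]).round(4),"r",(R0.inv()*Rt).as_rotvec().round(4),"q",np.round(o["qpos"],3))
E
python3 -c "
from h import *
print(A.round(3).tolist(),RIM)
for psi in(.5,.5-3.1416):rel(RIM+.09*ax,tool(psi))"
```

```text
[[0.852, 0.182, -0.492], [-0.158, 0.983, 0.091], [0.5, -0.0, 0.866]] [ 0.62937441 -0.01736677  0.14000962]
d [ 0.5346 -0.3866  0.0131] r [-0.3913  0.3568 -0.4739] q [-1.287  0.053  1.614  0.     1.476 -0.119]
d [ 0.5346 -0.3866  0.0131] r [0.48   0.5265 2.5766] q [-1.287  0.053  1.614  0.     1.476 -0.119]
```

Call:
{"api": "carry_out", "payload": {"steps": [{"dx": 0.06,"dy": -0.043,"dz": -0.02,"rx": -0.039,"ry": 0.036,"rz": -0.047,"fingers": 0.085},{"dx": 0.11,"dy": -0.08,"dz": -0.02,"rx": -0.078,"ry": 0.071,"rz": -0.095,"fingers": 0.085},{"dx": 0.16,"dy": -0.116,"dz": -0.02,"rx": -0.117,"ry": 0.107,"rz": -0.142,"fingers": 0.085},{"dx": 0.21,"dy": -0.152,"dz": -0.02,"rx": -0.156,"ry": 0.143,"rz": -0.19,"fingers": 0.085},{"dx": 0.26,"dy": -0.188,"dz": -0.02,"rx": -0.196,"ry": 0.178,"rz": -0.237,"fingers": 0.085},{"dx": 0.31,"dy": -0.224,"dz": -0.02,"rx": -0.235,"ry": 0.214,"rz": -0.284,"fingers": 0.085},{"dx": 0.36,"dy": -0.26,"dz": -0.02,"rx": -0.274,"ry": 0.25,"rz": -0.332,"fingers": 0.085},{"dx": 0.41,"dy": -0.296,"dz": -0.015,"rx": -0.313,"ry": 0.285,"rz": -0.379,"fingers": 0.085},{"dx": 0.46,"dy": -0.333,"dz": -0.005,"rx": -0.352,"ry": 0.321,"rz": -0.426,"fingers": 0.085},{"dx": 0.5,"dy": -0.362,"dz": 0.005,"rx": -0.391,"ry": 0.357,"rz": -0.474,"fingers": 0.085}]}}

```text
time: 1.35
ee_pos: [0.5637, -0.0438, 0.2263]
eef_rot: [0.153, 0.871, 0.416, 0.211]
wrist_force: [1.2, -1.0, 0.3]
gripper_width: 0.0848
gripper_force: 0.0
```

Call:
{"api": "carry_out", "payload": {"steps": [{"dx": 0,"dy": 0,"dz": 0,"fingers": 0.085},{"dx": 0,"dy": 0,"dz": 0,"fingers": 0.085}]}}

```text
$.steps[0]: bad value
```

```bash
python3 -c "
from h import *
for s in(.09,.002):rel(RIM+s*ax,tool(.5))
a=r.read_camera('scene')[170:290,230:350,::-1];b=r.read_camera('top')[170:290,280:400,::-1]
cv2.imwrite('pics/c1.png',np.hstack([cv2.resize(i,(400,400),interpolation=2) for i in(a,b)]))
print(r.observe()['wrist_force'])
"
```

```text
d [ 0.0374 -0.0105  0.0146] r [ 0.003  -0.0015  0.003 ] q [-0.218 -0.429  2.103  0.021  0.941  0.455]
d [ 0.0373 -0.0108  0.1026] r [ 0.003  -0.0015  0.003 ] q [-0.218 -0.429  2.103  0.021  0.941  0.455]
[-0.86077852 -0.32155492 -0.52588742]
```

View pics/c1.png

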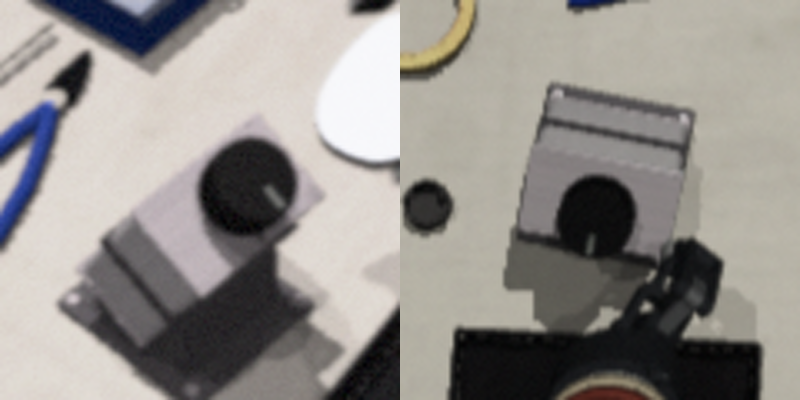

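The picture shows the open gripper at lower right of the cap, top crop (690,280), as expected before the last shift. I align over the axis, then go down.

Call:
{"api": "carry_out", "payload": {"steps": [{"dx": 0.0375,"dy": -0.0105,"dz": 0.015,"rx": 0.003,"ry": -0.0015,"rz": 0.003,"fingers": 0.085},{"dx": 0.0375,"dy": -0.0105,"dz": 0.015,"rx": 0.003,"ry": -0.0015,"rz": 0.003,"fingers": 0.085},{"dx": 0.0375,"dy": -0.0105,"dz": 0.035,"rx": 0.003,"ry": -0.0015,"rz": 0.003,"fingers": 0.085},{"dx": 0.0375,"dy": -0.0105,"dz": 0.035,"rx": 0.003,"ry": -0.0015,"rz": 0.003,"fingers": 0.085}]}}

```text
time: 1.95
ee_pos: [0.5936, -0.0142, 0.1985]
eef_rot: [0.151, 0.874, 0.413, 0.207]
wrist_force: [0.3, 0.3, -0.7]
gripper_width: 0.0853
gripper_force: 0.0
```

```bash
python3 -c "
from h import *
rel(RIM+.002*ax,tool(.5))
a=r.read_camera('scene')[170:290,230:350,::-1];b=r.read_camera('top')[170:290,280:400,::-1]
cv2.imwrite('pics/c2.png',np.hstack([cv2.resize(i,(400,400),interpolation=2) for i in(a,b)]))
"
```

```text
d [0.0042 0.0002 0.0665] r [-0.0046  0.0049 -0.0031] q [-0.138 -0.313  2.062 -0.032  0.876  0.563]
```

View pics/c2.png

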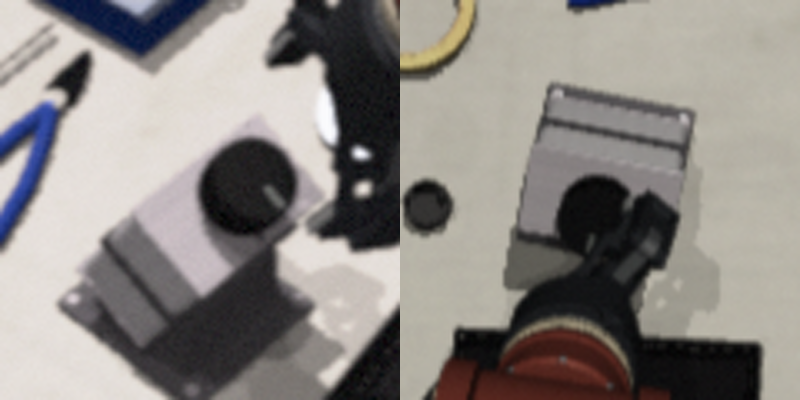

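The fingers straddle the cap from above, with the cap still at scene crop (247,185). I let it settle and read the pose again.

```bash
python3 -c "
from h import *
rel(RIM+.002*ax,tool(.5))"
```

```text
d [ 0.0031 -0.0013  0.0679] r [-0.0018  0.003  -0.0033] q [-0.137 -0.315  2.061 -0.032  0.876  0.564]
```

Call:
{"api": "carry_out", "payload": {"steps": [{"dx": 0.003,"dy": -0.001,"dz": 0.015,"fingers": 0.085},{"dx": 0.003,"dy": -0.001,"dz": 0.03,"fingers": 0.085},{"dx": 0.003,"dy": -0.001,"dz": 0.03,"fingers": 0.085},{"dx": 0.003,"dy": -0.001,"dz": 0.03,"fingers": 0.085}]}}

```text
$.steps[0]: bad value
```

```bash
python3 -c "
from h import *
rel(RIM+.002*ax,tool(.5))
a=r.read_camera('scene')[170:290,230:350,::-1];b=r.read_camera('top')[170:290,280:400,::-1]
cv2.imwrite('pics/c3.png',np.hstack([cv2.resize(i,(400,400),interpolation=2) for i in(a,b)]))
"
```

```text
d [ 0.0031 -0.0013  0.0679] r [-0.0018  0.003  -0.0033] q [-0.137 -0.315  2.061 -0.032  0.876  0.564]
```

View pics/c3.png

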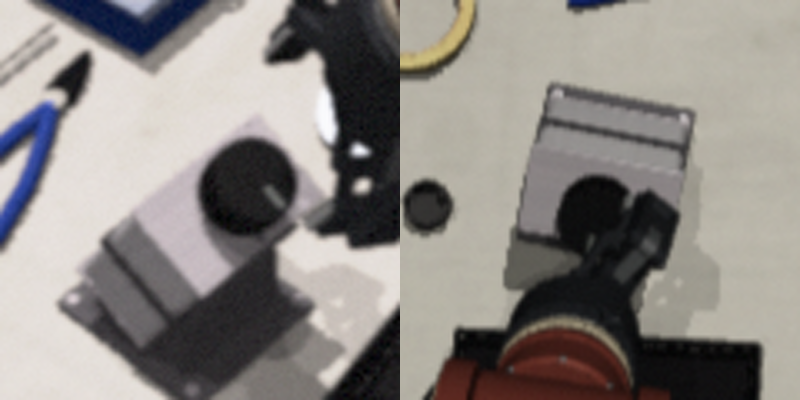

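The call was refused because every field must be given, so nothing moved and the picture is unchanged. I'll send it again with all fields.

Call:
{"api": "carry_out", "payload": {"steps": [{"dx": 0.003,"dy": -0.001,"dz": 0.015,"rx": 0,"ry": 0.002,"rz": 0,"fingers": 0.085},{"dx": 0.003,"dy": -0.001,"dz": 0.03,"rx": 0,"ry": 0.002,"rz": 0,"fingers": 0.085},{"dx": 0.003,"dy": -0.001,"dz": 0.03,"rx": 0,"ry": 0.002,"rz": 0,"fingers": 0.085},{"dx": 0.003,"dy": -0.001,"dz": 0.03,"rx": 0,"ry": 0.002,"rz": 0,"fingers": 0.085}]}}

```text
time: 2.65
ee_pos: [0.6104, -0.013, 0.1741]
eef_rot: [0.151, 0.873, 0.414, 0.209]
wrist_force: [0.5, 0.3, -0.1]
gripper_width: 0.0853
gripper_force: 0.0
```

```bash
python3 -c "
from h import *
rel(RIM+.002*ax,tool(.5))
a=r.read_camera('scene')[170:290,230:350,::-1];b=r.read_camera('top')[170:290,280:400,::-1]
cv2.imwrite('pics/c4.png',np.hstack([cv2.resize(i,(400,400),interpolation=2) for i in(a,b)]))
rel(RIM+.002*ax,tool(.5))
"
```

```text
d [-0.0008  0.0004  0.0373] r [-0.0025  0.0005 -0.002 ] q [-0.132 -0.244  2.05  -0.034  0.815  0.57 ]
d [-0.0012 -0.0002  0.0379] r [-0.0014 -0.0002 -0.0021] q [-0.132 -0.245  2.05  -0.034  0.815  0.57 ]
```

View pics/c4.png

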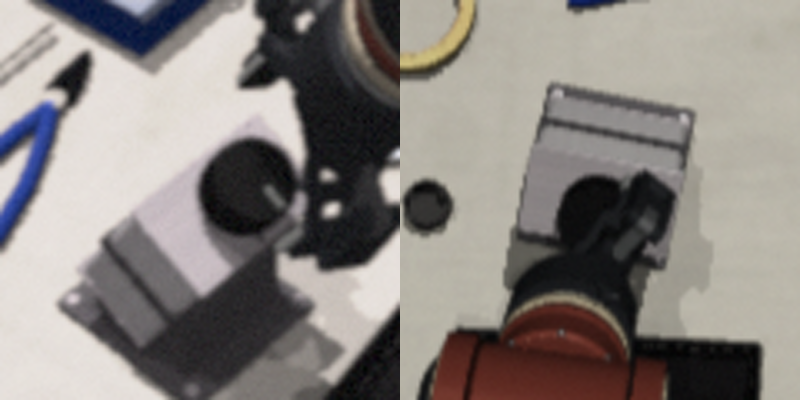

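```bash
python3 -c "
from h import *
o=r.observe();q=o['eef_rot'];R0=Ro.from_quat([q[1],q[2],q[3],q[0]])
for y in(-.043,-.057,.043,.057):
  X=o['ee_pos']+R0.apply([0,y,-.013]);print(y,(proj('scene',X)-[230,170])*3.333,(proj('top',X)-[280,170])*3.333+[400,0])
"
```

```text
-0.043 [288.38755363 240.954905  ] [547.12526788 283.80255462]
-0.057 [294.54386389 266.32065527] [533.58062834 298.78542163]
0.043 [251.41811719  88.63030568] [632.61856255 189.23121813]
0.057 [245.53434976  64.38750942] [646.92069647 173.41042277]
```

Predicted fingertips, (288,241) and (248,75) in the scene crop, match the ones I see. I go down the remaining 37 mm and close.

Call:
{"api": "carry_out", "payload": {"steps": [{"dx": -0.001,"dy": 0,"dz": 0.012,"rx": 0,"ry": 0,"rz": 0,"fingers": 0.085},{"dx": -0.001,"dy": 0,"dz": 0.025,"rx": 0,"ry": 0,"rz": 0,"fingers": 0.085},{"dx": -0.001,"dy": 0,"dz": 0.037,"rx": 0,"ry": 0,"rz": 0,"fingers": 0.085},{"dx": -0.001,"dy": 0,"dz": 0.037,"rx": 0,"ry": 0,"rz": 0,"fingers": 0.085},{"dx": -0.001,"dy": 0,"dz": 0.037,"rx": 0,"ry": 0,"rz": 0,"fingers": 0.06},{"dx": -0.001,"dy": 0,"dz": 0.037,"rx": 0,"ry": 0,"rz": 0,"fingers": 0.04},{"dx": -0.001,"dy": 0,"dz": 0.037,"rx": 0,"ry": 0,"rz": 0,"fingers": 0.04},{"dx": -0.001,"dy": 0,"dz": 0.037,"rx": 0,"ry": 0,"rz": 0,"fingers": 0.04},{"dx": -0.001,"dy": 0,"dz": 0.037,"rx": 0,"ry": 0,"rz": 0,"fingers": 0.04},{"dx": -0.001,"dy": 0,"dz": 0.037,"rx": 0,"ry": 0,"rz": 0,"fingers": 0.04}]}}

```text
time: 4.0
ee_pos: [0.628, -0.017, 0.1432]
eef_rot: [0.151, 0.873, 0.414, 0.21]
wrist_force: [-4.6, 0.5, 5.5]
gripper_width: 0.049
gripper_force: 60.8
```

```bash
python3 -c "
from h import *
rel(RIM+.002*ax,tool(.5));o=r.observe();print(o['wrist_force'],o['wrist_force']@ax,o['torque'],o['gripper_width'],o['gripper_force'])
"
```

```text
d [-0.0002 -0.0003  0.0015] r [-0.0015 -0.0002 -0.0021] q [-0.135 -0.161  2.035 -0.034  0.746  0.569]
[-4.58057541  0.52302124  5.46487979] 7.032317882277769 [ 0.0850556   0.6727533  -0.01646251] 0.04895030514474323 60.771140065044165
```

Call:
{"api": "carry_out", "payload": {"steps": [{"dx": 0,"dy": 0,"dz": 0.0025,"rx": 0,"ry": 0,"rz": 0,"fingers": 0.04},{"dx": 0,"dy": 0,"dz": 0.005,"rx": 0,"ry": 0,"rz": 0,"fingers": 0.04},{"dx": 0,"dy": 0,"dz": 0.0075,"rx": 0,"ry": 0,"rz": 0,"fingers": 0.04},{"dx": 0,"dy": 0,"dz": 0.0075,"rx": 0,"ry": 0,"rz": 0,"fingers": 0.04}]}}

```text
time: 4.5
ee_pos: [0.6313, -0.0176, 0.1374]
eef_rot: [0.151, 0.873, 0.414, 0.209]
wrist_force: [-13.9, 1.5, 11.4]
gripper_width: 0.0488
gripper_force: 61.7
```

```bash
python3 -c "
from h import *
rel(RIM+.002*ax,tool(.5));o=r.observe();print(o['wrist_force'],o['wrist_force']@ax,o['torque'],o['gripper_width'],o['gripper_force'])
"
```

```text
d [-0.0003 -0.0003 -0.0052] r [-0.0026  0.0006 -0.0018] q [-0.135 -0.144  2.03  -0.035  0.735  0.569]
[-13.8743871    1.49185183  11.44968051] 16.87267798969931 [ 0.14117741  1.29369022 -0.07748463] 0.04875147304439951 61.73201333731413
```

Pressed about 6.7 mm with 17 N along the axis. Now I turn it while keeping the press.

Call:
{"api": "carry_out", "payload": {"steps": [{"dx": 0,"dy": 0,"dz": 0.001,"rx": 0,"ry": 0,"rz": -0.08,"fingers": 0.04},{"dx": 0,"dy": 0,"dz": 0.001,"rx": 0,"ry": 0,"rz": -0.2,"fingers": 0.04},{"dx": 0,"dy": 0,"dz": 0.001,"rx": 0,"ry": 0,"rz": -0.32,"fingers": 0.04},{"dx": 0,"dy": 0,"dz": 0.001,"rx": 0,"ry": 0,"rz": -0.44,"fingers": 0.04},{"dx": 0,"dy": 0,"dz": 0.001,"rx": 0,"ry": 0,"rz": -0.5,"fingers": 0.04},{"dx": 0,"dy": 0,"dz": 0.001,"rx": 0,"ry": 0,"rz": -0.5,"fingers": 0.04}]}}

```text
time: 5.25
ee_pos: [0.6323, -0.0171, 0.1379]
eef_rot: [0.198, 0.743, 0.617, 0.166]
wrist_force: [-18.0, 5.0, 17.0]
gripper_width: 0.049
gripper_force: 62.3
```

```bash
python3 -c "
from h import *
rel(RIM+.002*ax,tool(.5));o=r.observe();print(o['wrist_force'],o['wrist_force']@ax,o['torque'],o['torque']@ax,o['gripper_width'],o['gripper_force'])
rel(RIM-.0044*ax,tool(.5-1.01))
"
```

```text
d [-0.0008 -0.0014 -0.0052] r [-0.0014 -0.0017  0.4981] q [-0.135 -0.143  2.029 -0.033  0.734  0.069]
[-17.98424728   5.03081203  17.03078202] 24.049035906103473 [0.46449011 1.53884698 0.18354382] 0.07081381231580186 0.04898129158198626 62.33132841065526
d [-0.0008 -0.0014  0.0012] r [-4.000e-04 -2.200e-03 -5.119e-01] q [-0.135 -0.143  2.029 -0.033  0.734  0.069]
```

Call:
{"api": "carry_out", "payload": {"steps": [{"dx": 0,"dy": 0,"dz": 0,"rx": 0,"ry": 0,"rz": -0.08,"fingers": 0.04},{"dx": 0,"dy": 0,"dz": 0,"rx": 0,"ry": 0,"rz": -0.2,"fingers": 0.04},{"dx": 0,"dy": 0,"dz": 0,"rx": 0,"ry": 0,"rz": -0.32,"fingers": 0.04},{"dx": 0,"dy": 0,"dz": 0,"rx": 0,"ry": 0,"rz": -0.44,"fingers": 0.04},{"dx": 0,"dy": 0,"dz": 0,"rx": 0,"ry": 0,"rz": -0.52,"fingers": 0.04},{"dx": 0,"dy": 0,"dz": 0,"rx": 0,"ry": 0,"rz": -0.52,"fingers": 0.04}]}}

```text
time: 6.0
ee_pos: [0.6323, -0.0168, 0.1378]
eef_rot: [0.234, 0.559, 0.788, 0.11]
wrist_force: [-17.5, 6.6, 17.6]
gripper_width: 0.049
gripper_force: 62.3
```

```bash
python3 -c "
from h import *
rel(RIM-.0044*ax,tool(.5-1.01));o=r.observe();print(o['wrist_force'],o['wrist_force']@ax,o['torque'],o['torque']@ax,o['gripper_width'],o['gripper_force'])
"
```

```text
d [-0.0003 -0.0017  0.0011] r [ 0.0002 -0.0025  0.0084] q [-0.134 -0.143  2.029 -0.033  0.734 -0.451]
[-17.51002008   6.62106453  17.60405441] 24.457261504379783 [0.50270771 1.4681285  0.23320417] 0.08858840807380942 0.04896997643653583 62.318319138139486
```

Turned 58.5° with low resisting torque. I ease off and draw it up.

Call:
{"api": "carry_out", "payload": {"steps": [{"dx": 0,"dy": 0,"dz": -0.004,"rx": 0,"ry": 0,"rz": 0,"fingers": 0.04},{"dx": 0,"dy": 0,"dz": -0.008,"rx": 0,"ry": 0,"rz": 0,"fingers": 0.04},{"dx": 0,"dy": 0,"dz": -0.012,"rx": 0,"ry": 0,"rz": 0,"fingers": 0.04},{"dx": 0,"dy": 0,"dz": -0.012,"rx": 0,"ry": 0,"rz": 0,"fingers": 0.04}]}}

```text
time: 6.5
ee_pos: [0.6269, -0.0166, 0.1466]
eef_rot: [0.235, 0.56, 0.787, 0.11]
wrist_force: [-1.1, 3.0, 3.4]
gripper_width: 0.0486
gripper_force: 61.3
```

```bash
python3 -c "
from h import *
rel(RIM+.05*ax,tool(.5-1.01));o=r.observe();print(o['wrist_force'],o['wrist_force']@ax,o['torque'],o['torque']@ax,o['gripper_width'],o['gripper_force'])
"
```

```text
d [ 0.0003 -0.001  -0.043 ] r [ 0.0013 -0.0007  0.0079] q [-0.135 -0.169  2.036 -0.034  0.751 -0.451]
[-1.08783048  3.00056727  3.3590434 ] 3.7172292221087133 [0.38554019 0.09946928 0.2210095 ] 0.010921112372249676 0.04858557538362906 61.326682325452566
```

Call:
{"api": "carry_out", "payload": {"steps": [{"dx": 0,"dy": -0.001,"dz": -0.008,"rx": 0,"ry": 0,"rz": 0,"fingers": 0.04},{"dx": 0,"dy": -0.001,"dz": -0.016,"rx": 0,"ry": 0,"rz": 0,"fingers": 0.04},{"dx": 0,"dy": -0.001,"dz": -0.024,"rx": 0,"ry": 0,"rz": 0,"fingers": 0.04},{"dx": 0,"dy": -0.001,"dz": -0.032,"rx": 0,"ry": 0,"rz": 0,"fingers": 0.04},{"dx": 0,"dy": -0.001,"dz": -0.04,"rx": 0,"ry": 0,"rz": 0,"fingers": 0.04},{"dx": 0,"dy": -0.001,"dz": -0.05,"rx": 0,"ry": 0,"rz": 0,"fingers": 0.04},{"dx": 0,"dy": -0.001,"dz": -0.05,"rx": 0,"ry": 0,"rz": 0,"fingers": 0.04},{"dx": 0,"dy": -0.001,"dz": -0.05,"rx": 0,"ry": 0,"rz": 0,"fingers": 0.04}]}}

```text
time: 7.5
ee_pos: [0.6008, -0.0127, 0.1882]
eef_rot: [0.234, 0.56, 0.787, 0.109]
wrist_force: [0.4, 0.5, -1.0]
gripper_width: 0.0488
gripper_force: 62.7
```

```bash
python3 -c "
from h import *
o=r.observe();print(o['wrist_force'],o['wrist_force']@ax,o['gripper_width'],o['gripper_force'],o['ee_pos'])
a=r.read_camera('scene')[150:310,220:380,::-1];b=r.read_camera('top')[190:350,260:420,::-1]
cv2.imwrite('pics/c5.png',np.hstack([cv2.resize(i,(400,400),interpolation=2) for i in(a,b)]))
# tool down, yaw same-ish: minimal rotation aligning tool z with -world z
q=o['eef_rot'];R0=Ro.from_quat([q[1],q[2],q[3],q[0]]);z=R0.apply([0,0,1])
v=np.cross(z,[0,0,-1]);v*=np.arcsin(np.linalg.norm(v))/np.linalg.norm(v);Rt=Ro.from_rotvec(v)*R0
rel(np.array([.475,-.022,.15]),Rt)
"
```

```text
[ 0.35513145  0.51619313 -0.97163297] -0.9690168443868871 0.04883693103736623 62.73708639666438 [ 0.60081806 -0.01268095  0.18819633]
d [ 0.0338 -0.1241 -0.028 ] r [4.532e-01 2.574e-01 1.000e-04] q [-0.134 -0.285  2.059 -0.032  0.847 -0.454]
```

View pics/c5.png

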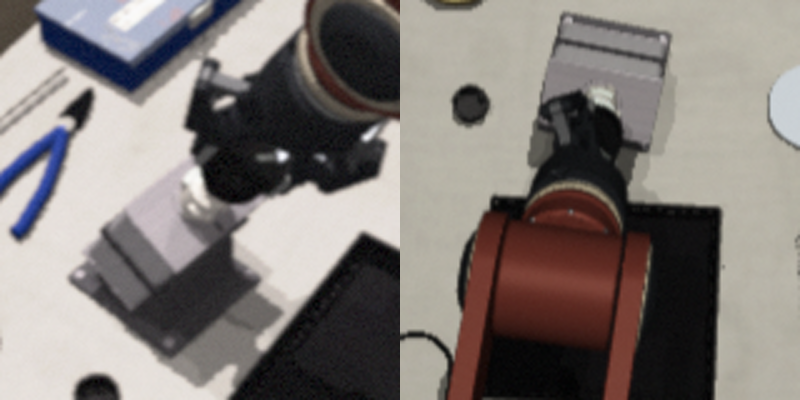

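The white neck is bare, scene crop (195,195), and the black cap sits in the gripper at (240,170). I move it over the tray, turning upright.

Call:
{"api": "carry_out", "payload": {"steps": [{"dx": 0.004,"dy": -0.016,"dz": -0.012,"rx": 0.057,"ry": 0.032,"rz": 0,"fingers": 0.04},{"dx": 0.0085,"dy": -0.031,"dz": -0.015,"rx": 0.113,"ry": 0.064,"rz": 0,"fingers": 0.04},{"dx": 0.0125,"dy": -0.047,"dz": -0.018,"rx": 0.17,"ry": 0.097,"rz": 0,"fingers": 0.04},{"dx": 0.017,"dy": -0.062,"dz": -0.02,"rx": 0.227,"ry": 0.129,"rz": 0,"fingers": 0.04},{"dx": 0.021,"dy": -0.078,"dz": -0.022,"rx": 0.283,"ry": 0.161,"rz": 0,"fingers": 0.04},{"dx": 0.0255,"dy": -0.093,"dz": -0.024,"rx": 0.34,"ry": 0.193,"rz": 0,"fingers": 0.04},{"dx": 0.03,"dy": -0.109,"dz": -0.026,"rx": 0.397,"ry": 0.225,"rz": 0,"fingers": 0.04},{"dx": 0.034,"dy": -0.124,"dz": -0.028,"rx": 0.453,"ry": 0.257,"rz": 0,"fingers": 0.04},{"dx": 0.034,"dy": -0.124,"dz": -0.028,"rx": 0.453,"ry": 0.257,"rz": 0,"fingers": 0.04},{"dx": 0.034,"dy": -0.124,"dz": -0.028,"rx": 0.453,"ry": 0.257,"rz": 0,"fingers": 0.04}]}}

```text
time: 8.85
ee_pos: [0.4756, -0.0217, 0.1504]
eef_rot: [0.001, 0.579, 0.815, 0.0]
wrist_force: [-0.1, 0.3, -0.9]
gripper_width: 0.0488
gripper_force: 62.8
```

```bash
cat > d.py <<'E'
from h import *
o=r.observe();print(o['time'],o['wrist_force'],o['gripper_width'],o['gripper_force'],o['ee_pos'])
q=o['eef_rot'];R0=Ro.from_quat([q[1],q[2],q[3],q[0]]);z=R0.apply([0,0,1]);print("z",z)
v=np.cross(z,[0,0,-1]);rel(np.array([.465,-.022,.03]),Ro.from_rotvec(v)*R0)
E
python3 d.py; python3 -c "
from h import *
a=r.read_camera('scene')[180:380,280:480,::-1];cv2.imwrite('pics/c6.png',cv2.resize(a,(600,600),interpolation=2))"
```

```text
8.85 [-0.13909467  0.27848794 -0.85198141] 0.048831715304635065 62.751351948827505 [ 0.47555621 -0.02174768  0.15037922]
z [ 2.14596601e-03 -4.91624744e-04 -9.99997577e-01]
d [ 0.0034 -0.0103  0.1204] r [ 0.0019  0.0012 -0.    ] q [-0.202 -0.253  2.034 -0.     1.358 -0.537]
```

View pics/c6.png

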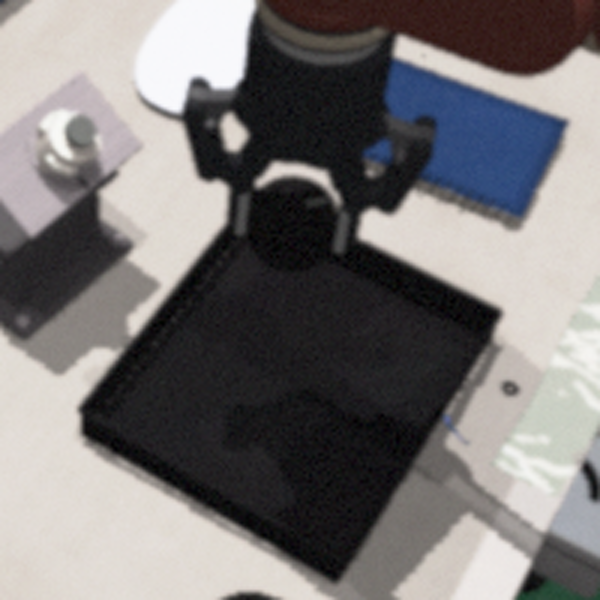

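The cap is held upright with its top at crop (290,215), over the tray. I lower it, gently at the end.

Call:
{"api": "carry_out", "payload": {"steps": [{"dx": 0.003,"dy": -0.01,"dz": 0.02,"rx": 0.002,"ry": 0.001,"rz": 0,"fingers": 0.04},{"dx": 0.003,"dy": -0.01,"dz": 0.045,"rx": 0.002,"ry": 0.001,"rz": 0,"fingers": 0.04},{"dx": 0.003,"dy": -0.01,"dz": 0.07,"rx": 0.002,"ry": 0.001,"rz": 0,"fingers": 0.04},{"dx": 0.003,"dy": -0.01,"dz": 0.095,"rx": 0.002,"ry": 0.001,"rz": 0,"fingers": 0.04},{"dx": 0.003,"dy": -0.01,"dz": 0.115,"rx": 0.002,"ry": 0.001,"rz": 0,"fingers": 0.04},{"dx": 0.003,"dy": -0.01,"dz": 0.125,"rx": 0.002,"ry": 0.001,"rz": 0,"fingers": 0.04},{"dx": 0.003,"dy": -0.01,"dz": 0.132,"rx": 0.002,"ry": 0.001,"rz": 0,"fingers": 0.04},{"dx": 0.003,"dy": -0.01,"dz": 0.136,"rx": 0.002,"ry": 0.001,"rz": 0,"fingers": 0.04},{"dx": 0.003,"dy": -0.01,"dz": 0.138,"rx": 0.002,"ry": 0.001,"rz": 0,"fingers": 0.04},{"dx": 0.003,"dy": -0.01,"dz": 0.138,"rx": 0.002,"ry": 0.001,"rz": 0,"fingers": 0.04}]}}

```text
time: 10.15
ee_pos: [0.4652, -0.0223, 0.0127]
eef_rot: [-0.0, 0.579, 0.815, -0.0]
wrist_force: [-0.3, 0.8, -0.8]
gripper_width: 0.0487
gripper_force: 62.8
```

```bash
python3 d.py
```

```text
10.15 [-0.27762993  0.79680687 -0.77221018] 0.04867071766038605 62.750419210642576 [ 0.46524898 -0.02233197  0.01269603]
z [-4.33885211e-04 -2.23661333e-04 -9.99999881e-01]
d [ 0.0004 -0.0001 -0.0173] r [-0.0005  0.0001  0.    ] q [-0.208 -0.079  2.138 -0.     1.082 -0.542]
```

Call:
{"api": "carry_out", "payload": {"steps": [{"dx": 0,"dy": 0,"dz": 0.0015,"rx": 0,"ry": 0,"rz": 0,"fingers": 0.04},{"dx": 0,"dy": 0,"dz": 0.003,"rx": 0,"ry": 0,"rz": 0,"fingers": 0.04},{"dx": 0,"dy": 0,"dz": 0.004,"rx": 0,"ry": 0,"rz": 0,"fingers": 0.04},{"dx": 0,"dy": 0,"dz": 0.004,"rx": 0,"ry": 0,"rz": 0,"fingers": 0.04}]}}

```text
time: 10.65
ee_pos: [0.4648, -0.0222, 0.0082]
eef_rot: [-0.001, 0.579, 0.815, -0.0]
wrist_force: [0.4, 0.4, -0.8]
gripper_width: 0.0484
gripper_force: 62.8
```

Call:
{"api": "carry_out", "payload": {"steps": [{"dx": 0,"dy": 0,"dz": 0.001,"rx": 0,"ry": 0,"rz": 0,"fingers": 0.04},{"dx": 0,"dy": 0,"dz": 0.002,"rx": 0,"ry": 0,"rz": 0,"fingers": 0.04},{"dx": 0,"dy": 0,"dz": 0.002,"rx": 0,"ry": 0,"rz": 0,"fingers": 0.04}]}}

```text
time: 11.02
ee_pos: [0.4648, -0.0222, 0.0062]
eef_rot: [-0.001, 0.579, 0.815, -0.0]
wrist_force: [-0.2, 0.3, -0.6]
gripper_width: 0.0485
gripper_force: 62.8
```

Call:
{"api": "carry_out", "payload": {"steps": [{"dx": 0,"dy": 0,"dz": 0.0007,"rx": 0,"ry": 0,"rz": 0,"fingers": 0.04},{"dx": 0,"dy": 0,"dz": 0.0014,"rx": 0,"ry": 0,"rz": 0,"fingers": 0.04},{"dx": 0,"dy": 0,"dz": 0.0014,"rx": 0,"ry": 0,"rz": 0,"fingers": 0.04}]}}

```text
time: 11.4
ee_pos: [0.465, -0.0223, 0.0058]
eef_rot: [-0.001, 0.579, 0.815, -0.001]
wrist_force: [-3.4, 1.2, 7.3]
gripper_width: 0.0491
gripper_force: 63.5
```

Contact with 7 N upward. I release slowly and retreat upward.

Call:
{"api": "carry_out", "payload": {"steps": [{"dx": 0,"dy": 0,"dz": -0.0008,"rx": 0,"ry": 0,"rz": 0,"fingers": 0.04},{"dx": 0,"dy": 0,"dz": -0.0008,"rx": 0,"ry": 0,"rz": 0,"fingers": 0.052},{"dx": 0,"dy": 0,"dz": -0.0008,"rx": 0,"ry": 0,"rz": 0,"fingers": 0.06},{"dx": 0,"dy": 0,"dz": -0.0008,"rx": 0,"ry": 0,"rz": 0,"fingers": 0.07},{"dx": 0,"dy": 0,"dz": -0.0008,"rx": 0,"ry": 0,"rz": 0,"fingers": 0.07},{"dx": 0,"dy": 0,"dz": -0.0008,"rx": 0,"ry": 0,"rz": 0,"fingers": 0.07},{"dx": 0,"dy": 0,"dz": -0.02,"rx": 0,"ry": 0,"rz": 0,"fingers": 0.07},{"dx": 0,"dy": 0,"dz": -0.05,"rx": 0,"ry": 0,"rz": 0,"fingers": 0.07},{"dx": 0,"dy": 0,"dz": -0.1,"rx": 0,"ry": 0,"rz": 0,"fingers": 0.07},{"dx": 0,"dy": 0,"dz": -0.15,"rx": 0,"ry": 0,"rz": 0,"fingers": 0.07}]}}

```text
time: 12.65
ee_pos: [0.4646, -0.0221, 0.1561]
eef_rot: [-0.001, 0.579, 0.815, -0.0]
wrist_force: [1.1, 0.4, 0.0]
gripper_width: 0.07
gripper_force: 0.0
```

```bash
python3 -c "
from h import *
r.read_camera('top');r.read_camera('top');r.read_camera('top')
a=r.read_camera('scene')[180:380,280:480,::-1];cv2.imwrite('pics/c7.png',cv2.convertScaleAbs(cv2.resize(a,(600,600),interpolation=2),alpha=1.8));o=r.observe();print(o['wrist_force'],o['ee_pos'],o['gripper_width'],o['time'])"
```

```text
[-0.06877122 -0.45015501 -0.37672264] [ 0.46588026 -0.02241666  0.1563008 ] 0.07045803067440017 12.85
```

View pics/c7.png

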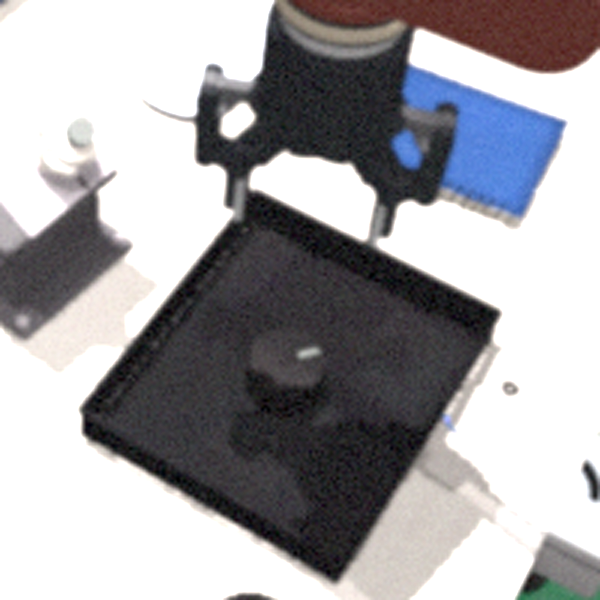

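The cap stands flat, top up, in the middle of the tray at crop (285,370), and the gripper is clear. I hand in.

```bash
python3 -c "
from station import r
print(r.close_job())"
```

```text
the job is handed in; nothing more can be done
None
```

The cap was pressed, unscrewed about 58°, lifted off and set mouth down in the middle of the black tray; the arm touched nothing else that I saw, and the job is handed in (no verdict was returned).

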